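# Refit the autosampler carousel

## Robot

A 6-joint arm with a two-finger parallel gripper is mounted at the origin on the work surface. World frame = base frame: x ahead of the robot, y to its left, z up, the work surface at z = 0. Lengths are in m, angles in degrees, forces in N, time in s.
With the tool pointing down it reaches from about 0.25 to 0.725 m from the base axis. Payload 9.7 kg.
Tool frame: the origin (TCP) lies where the fingers leave the gripper's body, on its centre line; the fingertips stand 73 mm ahead of it and the grasp point (between the pads) lies 54 mm ahead of it; z points along the fingers, y is the line along which they close (so a half turn about z gives the same grasp; the last joint's range is limited). The gripper opens to 85 mm and grips with 20 to 120 N. Pads are 22 mm wide; open, the fingers measure 114 mm over their backs; the gripper's body (76 mm by 85 mm) begins 54 mm behind the grasp point. The pads swing forward as they close: fully open they stand 13 mm farther back than shut.
Start: joints at [68.297, 4.979, 10.078, 95.1, 0, 90], TCP at [0.203, 0.511, 0.304] pointing down, gripper open.
Joint ranges: [-179.16, 179.16], [-48.56, 103.87], [-65.8, 70.77], [-126.05, 130.52], [-82.76, 87.17], [-180, 180]. Speed limits (degrees/s): [127.2, 127.2, 147.25, 180, 180, 180].

## Interface

Orientations are given as [roll, pitch, yaw] about the fixed x, y, z axes, in that order (R = Rz(yaw) Ry(pitch) Rx(roll)).
In Python, from workcell import sensors, imaging, bot gives the robot as it stands.
- The arm moves only by the tool apply_moves, never from a script. Its argument "rows" is a list of rows, each a list of 3 entries, a list of its own where there are three numbers: the shift along the tool's x, y, z in units of 10 cm (1.0 is 10 cm), then the turn, a rotation vector about the tool's x, y, z in units of 30 degrees (1.0 is 30 degrees), then the opening, from 0 (shut) to 1 (fully open). A call has 1 to 20 rows; each row is the pose to reach, as a shift and turn from the pose commanded when the call began, along the tool's axes at that moment; what a row does not reach only later rows make up. A row lasts 1/10 s, in which the tool goes at most 50 mm and 8.59 degrees, less where a joint would pass 70% of its speed; a pose out of reach is approached as far as the arm can. A call with a number of a shift or a turn outside -1 to 1 is refused whole. A call with a gripper value outside its range is refused whole. The fingers move at their own pace and stop on an object; "force" is the grip in N (left out, the last holds). Time passes only in rows, so rows that repeat a pose let the fingers close. It gives the time, the measured TCP pose, the force, the opening and the grip force at its end, in the units of the state.
- sensors.get_obs(): the state, without advancing time (a new reading comes with each control period).
- imaging.camera(name): name is "side" or "top"; returns (picture, depth): 400x640x3 uint8, red, green, blue; 400x640 float32, m along the optical axis (not along the pixel's ray), 0 where there is no reading.
- imaging.get_calibration(name): a dict with "intrinsics" (3x3 intrinsics, pixels), "dist_coeffs" ([k1, k2, p1, p2, k3] as OpenCV has them; the pictures are not rectified), "world_from_camera" (4x4, takes a point from camera to world coordinates). Camera axes: x right, y down, z forward; pixel columns grow to the right and rows downward; lengths in m; the calibration is good to about 2 mm. A picture is of the moment at which its call begins. get_calibration takes no time and is no camera call.
- bot.job_done(): hands the job in; it is judged then, once.
The state is a dict: "time": time; "q": joint angles; "qd": joint speeds; "joint_efforts": joint torques, N m; "ee_pos": TCP position; "tcp_rot": TCP orientation; "wrist_force": force on the tool from outside, world axes, zero at the start; "torque": the same for the moment, N m; "opening": finger opening in m; "grasp_force": force on a finger pad.
Only numpy, scipy, OpenCV 4.12 (cv2) and the standard library are available. Lean on these libraries where they do the work, as an engineer would, in place of code of your own. Each camera call takes 0.05 s, during which the arm holds its last target. There are 200 camera calls.

## Task

Refit the carousel of the white autosampler: on the steel stub of its black turntable stack first the grey drip tray, then the blue vial carousel, then the orange cover and last the black hub knob, each seated flat over the stub of the one below. Lower each piece into place and let go; do not drop it. Do not shift or knock over the two white bottles.

Things in the scene. Friction and masses are not known exactly. Their poses are not given: they have to be found in the camera images.
- stub_foot (a point): foot of the drive's steel stub, an upright pin 16 mm thick and 14 mm tall, the upper 8 mm tapering to 8 mm. Point: on the pin's axis, on the top of the black turntable (152 mm across, 35 mm above the bench), where the first piece rests; z up, x towards the control box. The recess under a piece goes over the stub below it, with 4 mm play all round
- sampler: white autosampler drive, fixed: housing 250 x 190 mm, 31 mm high, with black turntable and steel stub, and a 75 mm high control box on its far side from 105 mm beyond the stub's axis. Origin on the bench under the stub's axis; z up, x towards the control box
- tray_grip (a point): grey drip tray, lowest piece. Round plate 130 mm across, 6 mm thick, 4 mm lip at its edge; in its middle a collar to grip, 40 mm across, rising 32 mm from the plate, and on that a steel stub like the drive's. Recess below: 24 mm wide, 18 mm deep. Lies flat; yaw free. Point: on the axis, 28 mm above the underside, 22 mm above the plate, 10 mm below the collar's top; z up. Seated, 28 mm above stub_foot. 105-182 g
- carousel_grip (a point): blue vial carousel, second piece. Round plate 130 mm across, 14 mm thick, circle of white cups 2 mm proud; in its middle a collar to grip, 40 mm across, rising 32 mm from the plate, and on that a steel stub like the drive's. Recess below: 24 mm wide, 18 mm deep. Lies flat; yaw free. Point: on the axis, 36 mm above the underside, 22 mm above the plate, 10 mm below the collar's top; z up. Seated, 74 mm above stub_foot. 105-182 g
- cover_grip (a point): orange cover, third piece. Round plate 130 mm across, 6 mm thick; in its middle a collar to grip, 40 mm across, rising 32 mm from the plate, and on that a steel stub like the drive's. Recess below: 24 mm wide, 18 mm deep. Lies flat; yaw free. Point: on the axis, 28 mm above the underside, 22 mm above the plate, 10 mm below the collar's top; z up. Seated, 112 mm above stub_foot. 105-182 g
- hub_grip (a point): black hub knob, top piece: round foot 56 mm across, 8 mm high, and a stem 36 mm across, 48 mm high in all, no stub on it. Recess below: 24 mm wide, 18 mm deep. Stands upright. Point: on the axis in the stem, 30 mm above the underside; z up. Grip the stem. Seated, the point is 152 mm above stub_foot. 82 to 143 g
- acid: loose white bottle with red cap, 64 mm across, 140 mm high, not to be disturbed; origin at the centre of its underside
- buffer: loose white bottle with blue cap, 64 mm across, 140 mm high, not to be disturbed; origin at the centre of its underside
Things that resemble listed ones, but are neither listed nor needed, are in the scene too. What is shaped like the part that bears tray_grip but green or pink is not meant.

How it is judged (in metres and radians):
On the way, in this order (a step that is already met when the one before it is completed fails the run):
1. the grey drip tray is seated in the stack and let go (horizontal distance between tray_grip and stub_foot below 0.008 m and z of tray_grip in the frame of sampler between 0.058 and 0.068 m and angle between tray_grip's own z axis and vertical below 0.1 rad and contact force between the fingers and tray below 0.1 N), for 0.2 s.
2. the blue vial carousel is seated in the stack and let go (horizontal distance between carousel_grip and tray_grip below 0.008 m and z of carousel_grip in the frame of sampler between 0.104 and 0.114 m and angle between carousel_grip's own z axis and vertical below 0.1 rad and contact force between the fingers and carousel below 0.1 N), for 0.2 s.
3. the orange cover is seated in the stack and let go (horizontal distance between cover_grip and carousel_grip below 0.008 m and z of cover_grip in the frame of sampler between 0.142 and 0.152 m and angle between cover_grip's own z axis and vertical below 0.1 rad and contact force between the fingers and cover below 0.1 N), for 0.2 s.
4. the black hub knob is seated in the stack and let go (horizontal distance between hub_grip and cover_grip below 0.008 m and z of hub_grip in the frame of sampler between 0.182 and 0.192 m and angle between hub_grip's own z axis and vertical below 0.1 rad and contact force between the fingers and hub below 0.1 N), for 0.2 s.
At the end, for the whole second after the job is handed in: Drip tray, vial carousel, cover and hub knob are stacked on the drive's stub in that order from below, each within 8 mm of the axis of the one below, within 5 mm of its seated height and within 0.1 rad of level, at rest and released; both white bottles are within 30 mm of where they stood (horizontal distance between tray_grip and stub_foot below 0.008 m and z of tray_grip in the frame of sampler between 0.058 and 0.068 m and angle between each of tray_grip, carousel_grip, cover_grip, hub_grip's own z axis and vertical below 0.1 rad and linear speed of each of tray, carousel, cover, hub below 0.02 m/s and horizontal distance between carousel_grip and tray_grip below 0.008 m and z of carousel_grip in the frame of sampler between 0.104 and 0.114 m and horizontal distance between cover_grip and carousel_grip below 0.008 m and z of cover_grip in the frame of sampler between 0.142 and 0.152 m and horizontal distance between hub_grip and cover_grip below 0.008 m and z of hub_grip in the frame of sampler between 0.182 and 0.192 m and distance of each of acid, buffer from where it was at the start of the episode below 0.03 m); the robot touches nothing.
It fails at once if a piece is dropped onto the stack instead of being lowered (it arrives faster than 0.6 m/s, a fall of about 20 mm) ((horizontal distance between tray_grip and stub_foot below 0.025 m and z of tray_grip in the frame of sampler below 0.078 m and linear speed of tray above 0.6 m/s) or (horizontal distance between carousel_grip and stub_foot below 0.025 m and z of carousel_grip in the frame of sampler below 0.124 m and linear speed of carousel above 0.6 m/s) or (horizontal distance between cover_grip and stub_foot below 0.025 m and z of cover_grip in the frame of sampler below 0.162 m and linear speed of cover above 0.6 m/s) or (horizontal distance between hub_grip and stub_foot below 0.025 m and z of hub_grip in the frame of sampler below 0.202 m and linear speed of hub above 0.6 m/s)).
It fails at once if a white bottle is shifted by more than 30 mm or knocked over (distance of any of acid, buffer from where it was at the start of the episode above 0.03 m or angle between any of acid, buffer's own z axis and vertical above 0.4 rad).
It also fails if it takes over 109 s, if anything falls off the work surface, if the arm or the gripper's body presses on something with over 40 N, if the wrist force passes 120 N, or if a joint passes its speed limit or range.

## Working session

There is one attempt and no reset: what is moved stays moved. The work goes in short steps, Python scripts to look and compute and a tool call to move; the robot and the scene stay as the last step left them, time stands still between calls to the robot, and variables do not carry over. Pictures are saved under pics/ and viewed, at most 14 in all, crops included, and the job is handed in when it is done.

Besides the shell and the picture viewer there is one more tool, called after "Emit:" as a command line: name --argument value ..., lists and objects as JSON in quotes. apply_moves: Moves the arm, as the interface text tells. Its arguments: {"type":"object","properties":{"rows":{"type":"array"},"force":{"type":"number"}},"required":["rows"]}

```bash
mkdir -p pics; cat > h.py <<'E'
import numpy as np, cv2
from workcell import sensors, imaging, bot
def snap(n):
    p,d=imaging.camera(n); return p,d
def save(f,p): cv2.imwrite('pics/'+f,cv2.cvtColor(p,cv2.COLOR_RGB2BGR))
def ray(n,uv):
    c=imaging.get_calibration(n);K=np.array(c['intrinsics']);D=np.array(c['dist_coeffs']);T=np.array(c['world_from_camera'])
    x=cv2.undistortPoints(np.array(uv,float).reshape(-1,1,2),K,D).reshape(-1,2)
    d=np.c_[x,np.ones(len(x))]@T[:3,:3].T
    return T[:3,3],d
def onplane(n,uv,z):
    o,d=ray(n,uv); return o+d*((z-o[2])/d[:,2:])
def atdepth(n,uv,dep):
    o,d=ray(n,uv); return o+d*np.array(dep).reshape(-1,1)
E
python3 - <<'E'
from h import *
for n in ('top','side'):
    p,d=snap(n); save(n+'0.png',p); np.savez(n+'0.npz',p=p,d=d)
    T=np.array(imaging.get_calibration(n)['world_from_camera']);print(n,T.round(3))
o=sensors.get_obs();print(o)
E
```

```text
top [[-0.012 -0.995  0.102  0.346]
 [-1.     0.012  0.004 -0.068]
 [-0.006 -0.102 -0.995  1.382]
 [ 0.     0.     0.     1.   ]]
side [[ 0.989 -0.114  0.092  0.368]
 [-0.147 -0.757  0.637 -0.913]
 [-0.003 -0.643 -0.766  1.093]
 [ 0.     0.     0.     1.   ]]
{'time': 0.1, 'q': array([6.82951082e+01, 5.00733900e+00, 1.00390089e+01, 9.50997693e+01,
       9.65416176e-04, 9.00002363e+01]), 'qd': array([-0.0571872 , -0.0537336 ,  0.07704957,  0.06895528, -0.02852544,
       -0.01882302]), 'joint_efforts': array([-4.00318413e-04, -5.21562052e+01,  4.65653443e+01,  1.58971769e-02,
        3.37826953e-05,  7.73980879e-08]), 'ee_pos': array([0.20335602, 0.51089381, 0.3032599 ]), 'tcp_rot': array([-1.79931901e+02, -9.65134579e-04,  1.58294871e+02]), 'wrist_force': array([ 0.42544284, -0.94813568, -0.60295508]), 'torque': array([0.01271437, 0.03452895, 0.04025273]), 'grasp_force': 0.0, 'opening': 0.08540167270222707}
```

View pics/top0.png

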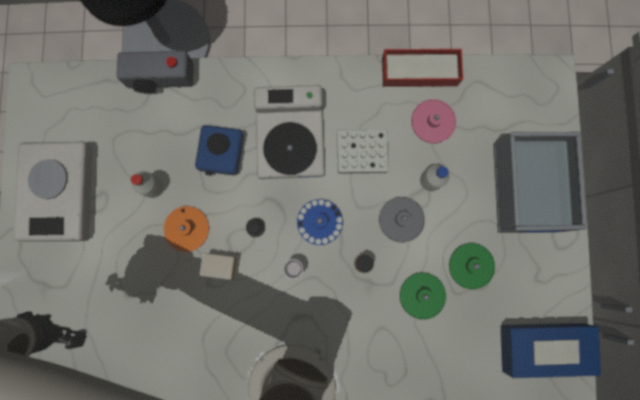

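View pics/side0.png

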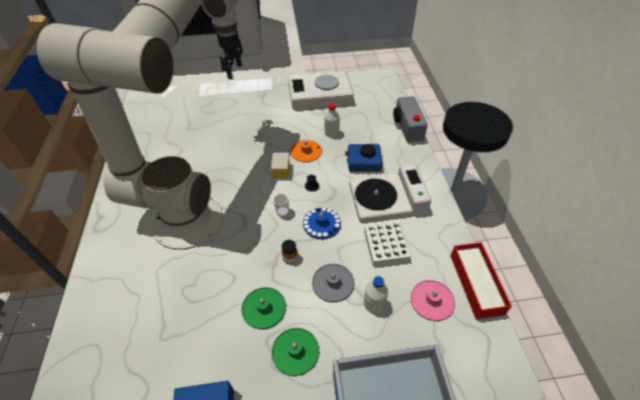

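Top view: the grey tray is at (402,219), the blue carousel (320,221), the orange cover (187,228), the black hub (256,227), and the turntable with its stub (290,148). The bottles are acid (138,182) and buffer (437,174).

Possible mix-ups:
- **Tray:** green plates (472,265) and (423,295), pink plate (434,121), grey scale pan (47,179).
- **Hub:** black knob on the blue box (218,144), brown bottle (365,262).
- **Carousel:** white rack (362,151).

By the description I choose grey (402,219), blue with cups (320,221), orange (187,228) and the free-standing black knob (256,227).

```bash
cat > meas.py <<'E'
from h import *
from scipy.optimize import least_squares
def fit(xy):
    f=lambda q:np.hypot(xy[:,0]-q[0],xy[:,1]-q[1])-q[2]
    r=least_squares(f,[*xy.mean(0),.06],loss='soft_l1',f_scale=.002); return r.x,np.abs(r.fun).mean()
def plate(n,p,mask,uv,z):
    k,lab,st,ce=cv2.connectedComponentsWithStats(mask.astype(np.uint8))
    l=lab[uv[1],uv[0]]
    if l==0:
        w=lab[uv[1]-12:uv[1]+13,uv[0]-12:uv[0]+13]; w=w[w>0]; l=np.bincount(w).argmax()
    c=max(cv2.findContours((lab==l).astype(np.uint8),cv2.RETR_EXTERNAL,cv2.CHAIN_APPROX_NONE)[0],key=cv2.contourArea)
    h=cv2.convexHull(c).reshape(-1,2)
    c=c.reshape(-1,2)
    return fit(onplane(n,c,z)[:,:2])
def high(n,d,uv,w,zlo,zhi):
    us,vs=np.meshgrid(range(uv[0]-w,uv[0]+w+1),range(uv[1]-w,uv[1]+w+1)); g=np.c_[us.ravel(),vs.ravel()]
    P=atdepth(n,g,d[g[:,1],g[:,0]]); m=(P[:,2]>zlo)&(P[:,2]<zhi); return P[m]
E
python3 - <<'E'
from meas import *
D=np.load('top0.npz');p,d=D['p'],D['d'];S=np.load('side0.npz');ps,ds=S['p'],S['d']
def masks(p):
    hsv=cv2.cvtColor(p,cv2.COLOR_RGB2HSV).astype(int);H,Sa,V=hsv[...,0],hsv[...,1],hsv[...,2]
    return H,Sa,V
H,Sa,V=masks(p);H2,S2,V2=masks(ps)
for nm,uv in dict(tray=(395,228),car=(312,230),cov=(180,240),hub=(256,227),tt=(285,160),bench=(250,200)).items(): print(nm,H[uv[1],uv[0]],Sa[uv[1],uv[0]],V[uv[1],uv[0]])
ob=dict(tray=((402,219),.038),car=((320,221),.046),cov=((187,228),.038),hub=((256,227),.048))
for nm,(uv,zt) in ob.items():
    P=high('top',d,uv,16,zt-.008,zt+.02); print(nm,len(P),P.mean(0).round(4),np.ptp(P,axis=0).round(3))
P=high('top',d,(290,148),24,.025,.045);print('tt',fit(P[:,:2])[0],P.mean(0).round(4),np.ptp(P,axis=0).round(3))
P=high('top',d,(290,148),4,.042,.06);print('stub',len(P),P.mean(0) if len(P) else '')
print('tt',plate('top',p,V<60,(280,148),.035))
print('cov',plate('top',p,(H<18)&(Sa>150),(180,240),.006))
print('car',plate('top',p,(H>100)&(H<130)&(Sa>120),(312,232),.014))
V0=V.copy()
print('hub',plate('top',p,V<60,(256,227),.048))
c=np.hstack([cv2.resize(p[y-35:y+35,x-35:x+35],(280,280),interpolation=cv2.INTER_CUBIC) for x,y in [(402,219),(256,227)]])
save('crop1.png',c)
E
```

```text
tray 110 8 97
car 110 151 127
cov 13 175 163
hub 60 5 55
tt 30 12 44
bench 34 12 147
tray 176 [ 0.4613 -0.3115  0.0395] [0.039 0.04  0.026]
car 172 [ 0.4572 -0.0834  0.0487] [0.039 0.038 0.023]
cov 177 [0.4431 0.2933 0.04  ] [0.039 0.039 0.024]
hub 134 [0.4441 0.0967 0.0484] [0.034 0.033 0.014]
tt [ 0.66231741 -0.00287201  0.05528736] [ 0.662  -0.0028  0.035 ] [0.141 0.136 0.02 ]
stub 20 [ 0.66162894 -0.00277756  0.04748025]
tt (array([ 0.66200503, -0.00168652,  0.07053688]), np.float64(0.0007384269967823997))
cov (array([0.44305375, 0.29363115, 0.05969143]), np.float64(0.0012092193246209704))
car (array([ 0.45727105, -0.08314939,  0.04451604]), np.float64(0.0021421702663980352))
hub (array([0.44126552, 0.0926316 , 0.02169235]), np.float64(0.0007572155589508242))
```

View pics/crop1.png

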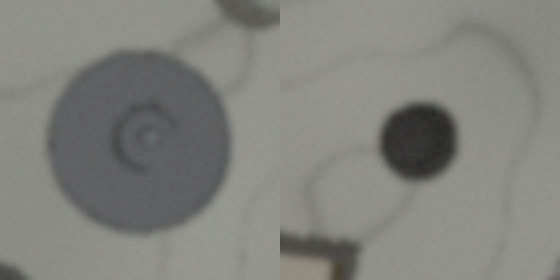

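The crop shows a grey tray with its collar and stub, and a plain black knob. The measured sizes match: collar 39–40 mm, stem about 34 mm, turntable top 35 mm. I move off now, turning the tool towards yaw 90.

Emit:
apply_moves --rows '[[[-0.83, -0.74, 0], [0, 0, 1], 1], [[-0.83, -0.74, 0], [0, 0, 1], 1], [[-0.83, -0.74, 0], [0, 0, 1], 1], [[-0.83, -0.74, 0], [0, 0, 1], 1], [[-0.83, -0.74, 0], [0, 0, 1], 1]]' --force 60

```text
time: 0.6
ee_pos: [0.2534, 0.4111, 0.3038]
tcp_rot: [-180.0, -0.0, 128.2]
wrist_force: [-0.2, 0.6, -0.1]
opening: 0.0855
grasp_force: 0.0
```

Emit:
apply_moves --rows '[[[-1, -0.25, 0], [0, 0, 1], 1], [[-1, -0.25, 0], [0, 0, 1], 1], [[-1, -0.25, 0], [0, 0, 1], 1], [[-1, -0.25, 0], [0, 0, 1], 1]]'

```text
time: 1.0
ee_pos: [0.296, 0.3166, 0.3039]
tcp_rot: [180.0, -0.0, 98.0]
wrist_force: [0.8, 0.5, -0.1]
opening: 0.0856
grasp_force: 0.0
```

Emit:
apply_moves --rows '[[[-1, 0.4, 0], [0, 0, 0.277], 1], [[-1, 0.4, 0], [0, 0, 0.277], 1], [[-1, 0.4, 0], [0, 0, 0.277], 1]]'

```text
time: 1.3
ee_pos: [0.3509, 0.2216, 0.3038]
tcp_rot: [180.0, 0.1, 90.0]
wrist_force: [-0.8, 0.4, -0.3]
opening: 0.0852
grasp_force: 0.0
```

Emit:
apply_moves --rows '[[[-1, 0.2, 0], [0, 0, 0], 1], [[-1, 0.2, 0], [0, 0, 0], 1], [[-1, 0.2, 0], [0, 0, 0], 1]]'

```text
time: 1.6
ee_pos: [0.3701, 0.1207, 0.3039]
tcp_rot: [180.0, 0.1, 89.8]
wrist_force: [0.5, 0.7, 0.6]
opening: 0.0853
grasp_force: 0.0
```

Emit:
apply_moves --rows '[[[-1, 0.2, 0], [0, 0, 0], 1], [[-1, 0.2, 0], [0, 0, 0], 1], [[-1, 0.2, 0], [0, 0, 0], 1]]'

```text
time: 1.9
ee_pos: [0.3901, 0.021, 0.3036]
tcp_rot: [-180.0, 0.1, 89.8]
wrist_force: [-0.1, 0.7, 0.2]
opening: 0.0855
grasp_force: 0.0
```

Emit:
apply_moves --rows '[[[-1, 0.2, 0], [0, 0, 0], 1], [[-1, 0.2, 0], [0, 0, 0], 1], [[-1, 0.2, 0], [0, 0, 0], 1]]'

```text
time: 2.2
ee_pos: [0.4102, -0.0786, 0.3032]
tcp_rot: [-180.0, 0.0, 89.9]
wrist_force: [-0.2, 1.1, -0.5]
opening: 0.0855
grasp_force: 0.0
```

Emit:
apply_moves --rows '[[[-1, 0.2, 0], [0, 0, 0], 1], [[-1, 0.2, 0], [0, 0, 0], 1], [[-1, 0.2, 0], [0, 0, 0], 1], [[-1, 0.2, 0], [0, 0, 0], 1], [[-1, 0.2, 0], [0, 0, 0], 1]]'

```text
time: 2.7
ee_pos: [0.4297, -0.1741, 0.3038]
tcp_rot: [-180.0, -0.0, 90.1]
wrist_force: [-0.4, -0.5, 0.1]
opening: 0.0854
grasp_force: 0.0
```

Emit:
apply_moves --rows '[[[-1, 0.2, 0], [0, 0, 0], 1], [[-1, 0.2, 0], [0, 0, 0], 1], [[-1, 0.2, 0], [0, 0, 0], 1], [[-1, 0.2, 0], [0, 0, 0], 1]]'

```text
time: 3.1
ee_pos: [0.4498, -0.2748, 0.3035]
tcp_rot: [-180.0, -0.0, 90.0]
wrist_force: [-0.2, -0.1, -0.0]
opening: 0.0854
grasp_force: 0.0
```

Emit:
apply_moves --rows '[[[-0.35, 0.11, 0.5], [0, 0, 0], 1], [[-0.35, 0.11, 0.9], [0, 0, 0], 1], [[-0.35, 0.11, 0.9], [0, 0, 0], 1], [[-0.35, 0.11, 0.9], [0, 0, 0], 1], [[-0.35, 0.11, 0.9], [0, 0, 0], 1], [[-0.35, 0.11, 0.9], [0, 0, 0], 1]]'

```text
time: 3.7
ee_pos: [0.4613, -0.3103, 0.2171]
tcp_rot: [179.8, 0.1, 90.0]
wrist_force: [0.7, 0.4, -0.0]
opening: 0.0857
grasp_force: 0.0
```

```bash
python3 - <<'E'
from meas import *
print(sensors.get_obs()['ee_pos'], sensors.get_obs()['q'].round(1))
D=np.load('top0.npz');p,d=D['p'],D['d'];S=np.load('side0.npz');ps,ds=S['p'],S['d']
# tray plate from both stored views, gray contrast; side heights too
hsv=cv2.cvtColor(p,cv2.COLOR_RGB2HSV).astype(int);m=(hsv[...,2]<112)&(hsv[...,0]>90)
print('tray top',plate('top',p,m,(395,228),.010))
for nm,uv,zt in (('tray',(334,280),.038),('car',(322,219),.046),('cov',(306,148),.038),('hub',(312,182),.048)):
    P=high('side',ds,uv,16,zt-.003,zt+.003); print(nm,len(P),P.mean(0).round(4),np.ptp(P,axis=0).round(3))
for nm,uv in (('acid',(141,181)),('buf',(438,175))):
    P=high('top',d,uv,8,.12,.15);print(nm,len(P),P.mean(0).round(3))
E
```

```text
[ 0.46129643 -0.31028949  0.21713609] [-33.9   4.7   0.2  85.2   0.   56. ]
tray top (array([ 0.46065559, -0.31190032,  0.05834908]), np.float64(0.0016770608435077538))
tray 92 [ 0.4603 -0.3164  0.0386] [0.038 0.042 0.005]
car 61 [ 0.4564 -0.0861  0.0465] [0.038 0.039 0.006]
cov 42 [0.4411 0.2884 0.0385] [0.037 0.044 0.006]
hub 47 [0.4446 0.0938 0.048 ] [0.033 0.031 0.005]
acid 104 [0.56  0.388 0.138]
buf 108 [ 0.569 -0.397  0.139]
```

Emit:
apply_moves --rows '[[[-0.01, 0, 0.4], [0, 0, 0], 1], [[-0.01, 0, 0.8], [0, 0, 0], 1], [[-0.01, 0, 1], [0, 0, 0], 1], [[-0.01, 0, 1], [0, 0, 0], 1], [[-0.01, 0, 1], [0, 0, 0], 1], [[-0.01, 0, 1], [0, 0, 0], 1], [[-0.01, 0, 1], [0, 0, 0], 1]]'

```text
time: 4.4
ee_pos: [0.4612, -0.3121, 0.1159]
tcp_rot: [179.9, 0.1, 90.0]
wrist_force: [0.1, -0.1, 0.3]
opening: 0.0856
grasp_force: 0.0
```

Emit:
apply_moves --rows '[[[0, 0, 0.15], [0, 0, 0], 1], [[0, 0, 0.28], [0, 0, 0], 1], [[0, 0, 0.28], [0, 0, 0], 1], [[0, 0, 0.28], [0, 0, 0], 1], [[0, 0, 0.28], [0, 0, 0], 1]]'

```text
time: 4.9
ee_pos: [0.4604, -0.3117, 0.086]
tcp_rot: [180.0, 0.0, 90.0]
wrist_force: [1.1, 0.2, -0.6]
opening: 0.0852
grasp_force: 0.0
```

```bash
python3 - <<'E'
from h import *
o=sensors.get_obs();print(o['ee_pos'],o['wrist_force'])
p,d=snap('side');save('s1.png',cv2.resize(p[180:330,230:430],(800,600),interpolation=cv2.INTER_CUBIC))
o=sensors.get_obs();print(o['ee_pos'],o['wrist_force'])
E
```

```text
[ 0.460425   -0.31167564  0.08601292] [ 1.10562531  0.24922221 -0.60589221]
[ 0.46054064 -0.31172512  0.0862015 ] [ 0.22044125 -0.04155098  0.79933533]
```

View pics/s1.png

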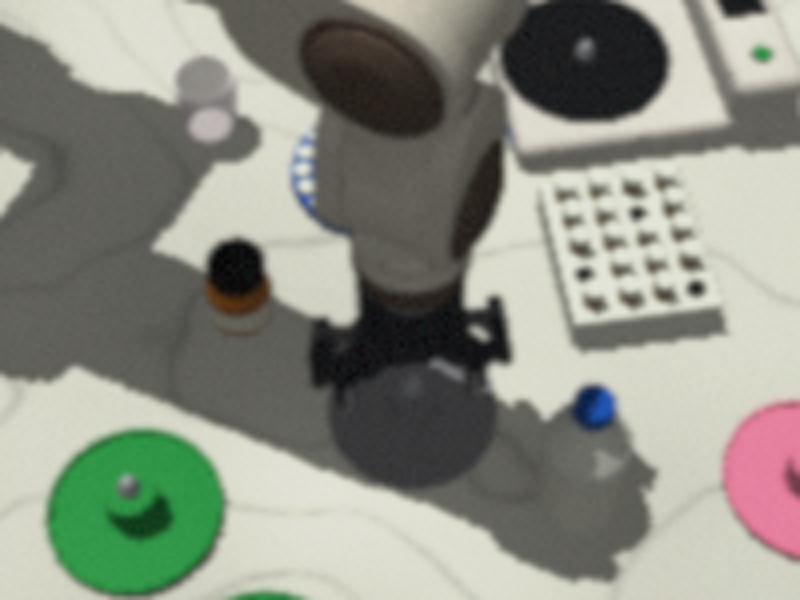

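The gripper straddles the tray's collar at crop (412,390), and the fingers are clear of the buffer bottle at (590,440). I close, then lift.

Emit:
apply_moves --rows '[[[0, 0, 0], [0, 0, 0], 0.3], [[0, 0, 0], [0, 0, 0], 0.3], [[0, 0, 0], [0, 0, 0], 0.3], [[0, 0, 0], [0, 0, 0], 0.3], [[0, 0, 0], [0, 0, 0], 0.3], [[0, 0, 0], [0, 0, 0], 0.3], [[0, 0, 0], [0, 0, 0], 0.3], [[0, 0, 0], [0, 0, 0], 0.3], [[0, 0, 0], [0, 0, 0], 0.3], [[0, 0, 0], [0, 0, 0], 0.3]]' --force 60

```text
time: 5.95
ee_pos: [0.4606, -0.3118, 0.0865]
tcp_rot: [179.9, 0.0, 90.0]
wrist_force: [-0.1, 0.3, 5.8]
opening: 0.0383
grasp_force: 60.7
```

Emit:
apply_moves --rows '[[[0, 0, -0.1], [0, 0, 0], 0.3], [[0, 0, -0.3], [0, 0, 0], 0.3], [[0, 0, -0.6], [0, 0, 0], 0.3], [[0, 0, -0.8], [0, 0, 0], 0.3], [[0, 0, -1], [0, 0, 0], 0.3], [[0, 0, -1], [0, 0, 0], 0.3], [[0, 0, -1], [0, 0, 0], 0.3]]'

```text
time: 6.65
ee_pos: [0.4603, -0.3116, 0.1856]
tcp_rot: [-180.0, 0.0, 90.0]
wrist_force: [-0.6, -0.5, -1.0]
opening: 0.0382
grasp_force: 60.5
```

Emit:
apply_moves --rows '[[[0.15, 0.1, -0.05], [0, 0, 0], 0.3], [[0.4, 0.25, -0.1], [0, 0, 0], 0.3], [[0.77, 0.5, -0.1], [0, 0, 0], 0.3]]'

```text
time: 6.95
ee_pos: [0.5099, -0.2348, 0.1948]
tcp_rot: [-179.9, -0.0, 89.8]
wrist_force: [1.3, -0.6, -1.8]
opening: 0.038
grasp_force: 60.5
```

Emit:
apply_moves --rows '[[[0.38, 0.25, 0], [0, 0, 0], 0.3], [[0.77, 0.5, 0], [0, 0, 0], 0.3]]'

```text
time: 7.15
ee_pos: [0.5606, -0.1562, 0.1941]
tcp_rot: [-179.9, -0.0, 89.9]
wrist_force: [0.1, -0.8, -2.2]
opening: 0.0382
grasp_force: 60.5
```

Emit:
apply_moves --rows '[[[0.38, 0.25, 0], [0, 0, 0], 0.3], [[0.77, 0.5, 0], [0, 0, 0], 0.3]]'

```text
time: 7.35
ee_pos: [0.6106, -0.079, 0.194]
tcp_rot: [-179.9, -0.0, 90.0]
wrist_force: [1.0, -0.8, -1.9]
opening: 0.0383
grasp_force: 60.5
```

Emit:
apply_moves --rows '[[[0.35, 0.25, 0], [0, 0, 0], 0.3], [[0.65, 0.45, 0], [0, 0, 0], 0.3], [[0.78, 0.51, 0], [0, 0, 0], 0.3], [[0.78, 0.51, 0], [0, 0, 0], 0.3], [[0.78, 0.51, 0], [0, 0, 0], 0.3], [[0.78, 0.51, 0], [0, 0, 0], 0.3], [[0.78, 0.51, 0], [0, 0, 0], 0.3]]'

```text
time: 8.05
ee_pos: [0.661, -0.0039, 0.1961]
tcp_rot: [180.0, 0.0, 89.9]
wrist_force: [0.1, 0.5, -0.9]
opening: 0.0381
grasp_force: 60.6
```

```bash
python3 - <<'E'
from meas import *
p,d=snap('top');np.savez('top1.npz',p=p,d=d);save('t1.png',cv2.resize(p[90:210,210:370],(800,600),interpolation=cv2.INTER_CUBIC))
print(sensors.get_obs()['ee_pos'])
# refit others without shadow
for nm,uv,zt in (('car',(320,221),.046),('cov',(187,228),.038),('hub',(256,227),.048)):
    P=high('top',d,uv,16,zt-.003,zt+.003); print(nm,len(P),fit(P[:,:2])[0].round(4),P.mean(0).round(4),np.ptp(P,axis=0).round(3))
E
```

```text
[ 0.66109323 -0.00376973  0.19611805]
car 103 [ 0.4577 -0.0837  0.0152] [ 0.4579 -0.0843  0.0463] [0.038 0.038 0.006]
cov 106 [0.4435 0.2946 0.0149] [0.4434 0.2937 0.0382] [0.039 0.04  0.006]meas.py:5: RuntimeWarning: Mean of empty slice.
  r=least_squares(f,[*xy.mean(0),.06],loss='soft_l1',f_scale=.002); return r.x,np.abs(r.fun).mean()
  ret = um.true_divide(
Traceback (most recent call last):
  File "meas.py", line 5, in fit
    r=least_squares(f,[*xy.mean(0),.06],loss='soft_l1',f_scale=.002); return r.x,np.abs(r.fun).mean()
ValueError: Initial guess is outside of provided bounds
```

View pics/t1.png

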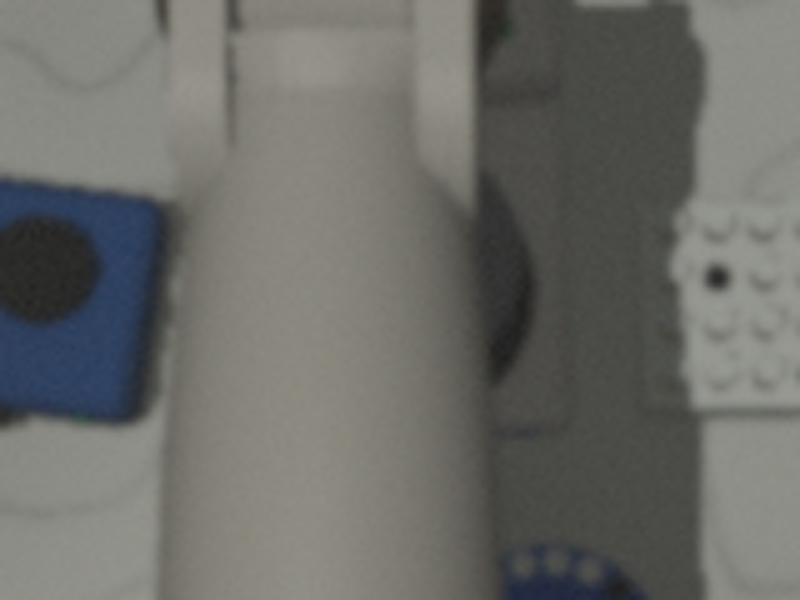

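The arm hides the stub from above (crop about (400,250)), so I lower by the numbers and watch the force.

Emit:
apply_moves --rows '[[[0.012, 0.01, 0.2], [0, 0, 0], 0.3], [[0.012, 0.01, 0.4], [0, 0, 0], 0.3], [[0.012, 0.01, 0.55], [0, 0, 0], 0.3], [[0.012, 0.01, 0.55], [0, 0, 0], 0.3], [[0.012, 0.01, 0.55], [0, 0, 0], 0.3], [[0.012, 0.01, 0.55], [0, 0, 0], 0.3]]'

```text
time: 8.7
ee_pos: [0.6629, -0.0016, 0.1422]
tcp_rot: [179.9, 0.0, 90.0]
wrist_force: [-0.1, 0.1, -1.0]
opening: 0.0382
grasp_force: 60.6
```

Emit:
apply_moves --rows '[[[0, 0, 0.04], [0, 0, 0], 0.3], [[0, 0, 0.08], [0, 0, 0], 0.3], [[0, 0, 0.12], [0, 0, 0], 0.3], [[0, 0, 0.12], [0, 0, 0], 0.3], [[0, 0, 0.12], [0, 0, 0], 0.3]]'

```text
time: 9.2
ee_pos: [0.6623, -0.0014, 0.1287]
tcp_rot: [-180.0, -0.0, 90.0]
wrist_force: [-0.6, 0.2, -1.2]
opening: 0.0385
grasp_force: 60.6
```

Emit:
apply_moves --rows '[[[-0.01, 0, 0.03], [0, 0, 0], 0.3], [[-0.01, 0, 0.05], [0, 0, 0], 0.3], [[-0.01, 0, 0.07], [0, 0, 0], 0.3], [[-0.01, 0, 0.07], [0, 0, 0], 0.3], [[-0.01, 0, 0.07], [0, 0, 0], 0.3]]'

```text
time: 9.7
ee_pos: [0.6624, -0.0025, 0.1219]
tcp_rot: [-180.0, -0.0, 90.0]
wrist_force: [0.2, -0.6, -1.1]
opening: 0.0381
grasp_force: 60.3
```

Emit:
apply_moves --rows '[[[0, 0, 0.01], [0, 0, 0], 0.3], [[0, 0, 0.01], [0, 0, 0], 0.3], [[0, 0, 0.01], [0, 0, 0], 0.3]]'

```text
time: 10.0
ee_pos: [0.6625, -0.0025, 0.1215]
tcp_rot: [180.0, 0.0, 90.0]
wrist_force: [-2.5, 0.1, 5.3]
opening: 0.0383
grasp_force: 60.7
```

Emit:
apply_moves --rows '[[[0, 0, 0.01], [0, 0, 0], 0.3], [[0, 0, 0.01], [0, 0, 0], 0.3], [[0, 0, 0.01], [0, 0, 0], 0.3]]'

```text
time: 10.3
ee_pos: [0.6625, -0.0025, 0.1215]
tcp_rot: [179.9, -0.0, 90.0]
wrist_force: [-5.3, -0.7, 12.0]
opening: 0.0384
grasp_force: 61.5
```

Contact is at z 0.1215, exactly the predicted seated height. I ease off, open and rise.

Emit:
apply_moves --rows '[[[0, 0, -0.02], [0, 0, 0], 0.3], [[0, 0, -0.02], [0, 0, 0], 1], [[0, 0, -0.02], [0, 0, 0], 1], [[0, 0, -0.02], [0, 0, 0], 1], [[0, 0, -0.02], [0, 0, 0], 1], [[0, 0, -0.02], [0, 0, 0], 1], [[0, 0, -0.02], [0, 0, 0], 1], [[0, 0, -0.02], [0, 0, 0], 1], [[0, 0, -0.02], [0, 0, 0], 1]]'

```text
time: 11.2
ee_pos: [0.6625, -0.0025, 0.1219]
tcp_rot: [180.0, -0.0, 90.0]
wrist_force: [0.0, 0.8, 0.5]
opening: 0.0851
grasp_force: 0.0
```

Emit:
apply_moves --rows '[[[0, 0, -0.2], [0, 0, 0], 1], [[0, 0, -0.5], [0, 0, 0], 1], [[0, 0, -0.85], [0, 0, 0], 1], [[0, 0, -0.85], [0, 0, 0], 1], [[0, 0, -0.85], [0, 0, 0], 1]]'

```text
time: 11.7
ee_pos: [0.6629, -0.0025, 0.2078]
tcp_rot: [179.9, 0.0, 90.0]
wrist_force: [-0.2, 0.0, -0.2]
opening: 0.0855
grasp_force: 0.0
```

```bash
python3 - <<'E'
from meas import *
p,d=snap('side');np.savez('side1.npz',p=p,d=d);save('s2.png',cv2.resize(p[90:240,280:480],(800,600),interpolation=cv2.INTER_CUBIC))
print(sensors.get_obs()['ee_pos'])
P=high('side',d,(377,182),16,.06,.08);print(P.mean(0),np.median(P,0))
E
```

```text
[ 0.66239834 -0.00248983  0.20641871]
[ 0.65988325 -0.01147514  0.07121955] [ 0.6586536  -0.01365145  0.07236529]
```

View pics/s2.png

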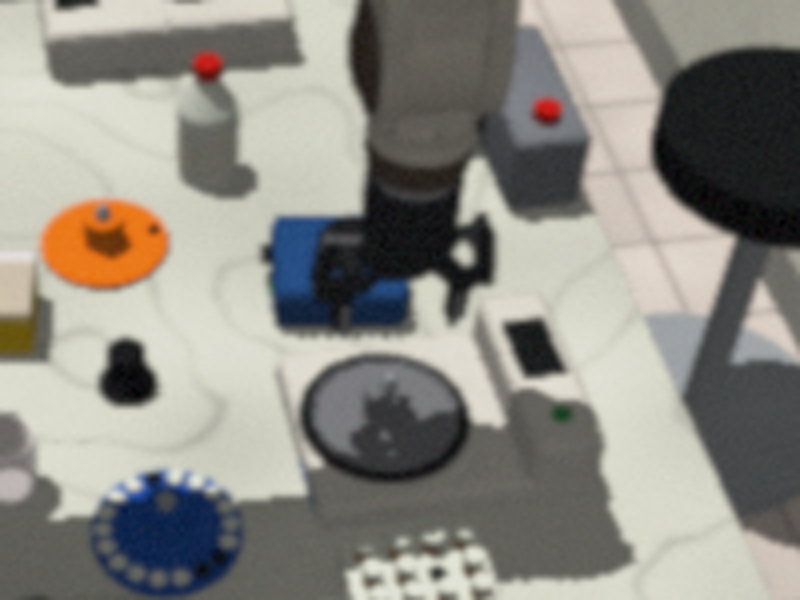

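The tray lies flat and concentric on the turntable (crop (385,415)). Next is the carousel.

Emit:
apply_moves --rows '[[[-0.27, -0.68, 0], [0, 0, 0], 1], [[-0.27, -0.68, 0], [0, 0, 0], 1]]'

```text
time: 11.95
ee_pos: [0.5918, -0.03, 0.2034]
tcp_rot: [-179.6, -0.0, 90.0]
wrist_force: [0.3, -0.3, 1.2]
opening: 0.0853
grasp_force: 0.0
```

Emit:
apply_moves --rows '[[[-0.27, -0.68, 0], [0, 0, 0], 1], [[-0.27, -0.68, 0], [0, 0, 0], 1]]'

```text
time: 12.15
ee_pos: [0.5232, -0.0571, 0.205]
tcp_rot: [-179.8, -0.0, 90.0]
wrist_force: [0.4, -0.2, 1.1]
opening: 0.0852
grasp_force: 0.0
```

Emit:
apply_moves --rows '[[[-0.27, -0.68, 0], [0, 0, 0], 1], [[-0.27, -0.68, 0.2], [0, 0, 0], 1], [[-0.27, -0.68, 0.2], [0, 0, 0], 1], [[-0.27, -0.68, 0.2], [0, 0, 0], 1], [[-0.27, -0.68, 0.2], [0, 0, 0], 1]]'

```text
time: 12.65
ee_pos: [0.4593, -0.0832, 0.187]
tcp_rot: [180.0, -0.0, 90.0]
wrist_force: [-0.9, 0.2, 0.5]
opening: 0.0857
grasp_force: 0.0
```

Emit:
apply_moves --rows '[[[-0.005, -0.012, 0.3], [0, 0, 0], 1], [[-0.005, -0.012, 0.6], [0, 0, 0], 1], [[-0.005, -0.012, 0.8], [0, 0, 0], 1], [[-0.005, -0.012, 0.9], [0, 0, 0], 1], [[-0.005, -0.012, 0.9], [0, 0, 0], 1], [[-0.005, -0.012, 0.9], [0, 0, 0], 1]]'

```text
time: 13.25
ee_pos: [0.458, -0.0838, 0.0978]
tcp_rot: [180.0, 0.0, 90.0]
wrist_force: [-0.2, 0.1, 0.5]
opening: 0.0854
grasp_force: 0.0
```

Emit:
apply_moves --rows '[[[0, 0, 0], [0, 0, 0], 0.3], [[0, 0, 0], [0, 0, 0], 0.3], [[0, 0, 0], [0, 0, 0], 0.3], [[0, 0, 0], [0, 0, 0], 0.3], [[0, 0, 0], [0, 0, 0], 0.3], [[0, 0, 0], [0, 0, 0], 0.3], [[0, 0, 0], [0, 0, 0], 0.3], [[0, 0, 0], [0, 0, 0], 0.3], [[0, 0, 0], [0, 0, 0], 0.3], [[0, 0, 0], [0, 0, 0], 0.3]]'

```text
time: 14.25
ee_pos: [0.4576, -0.084, 0.0978]
tcp_rot: [179.9, 0.0, 90.0]
wrist_force: [-1.3, -0.4, 5.6]
opening: 0.0378
grasp_force: 60.3
```

Emit:
apply_moves --rows '[[[0, 0, -0.1], [0, 0, 0], 0.3], [[0, 0, -0.3], [0, 0, 0], 0.3], [[0, 0, -0.6], [0, 0, 0], 0.3], [[0, 0, -0.8], [0, 0, 0], 0.3], [[0, 0, -1], [0, 0, 0], 0.3], [[0, 0, -1], [0, 0, 0], 0.3]]'

```text
time: 14.85
ee_pos: [0.4581, -0.0841, 0.2]
tcp_rot: [179.8, 0.0, 90.0]
wrist_force: [0.5, -0.7, -0.5]
opening: 0.0384
grasp_force: 60.4
```

Emit:
apply_moves --rows '[[[0.13, 0.3, -0.2], [0, 0, 0], 0.3], [[0.27, 0.68, -0.2], [0, 0, 0], 0.3]]'

```text
time: 15.05
ee_pos: [0.5257, -0.057, 0.2189]
tcp_rot: [179.8, 0.0, 89.9]
wrist_force: [0.9, -0.5, -0.1]
opening: 0.0379
grasp_force: 60.6
```

Emit:
apply_moves --rows '[[[0.13, 0.34, 0], [0, 0, 0], 0.3], [[0.27, 0.68, 0], [0, 0, 0], 0.3]]'

```text
time: 15.25
ee_pos: [0.5943, -0.0294, 0.216]
tcp_rot: [-180.0, -0.0, 90.0]
wrist_force: [0.1, -0.5, -1.1]
opening: 0.0382
grasp_force: 60.6
```

Emit:
apply_moves --rows '[[[0.13, 0.34, 0], [0, 0, 0], 0.3], [[0.24, 0.6, 0], [0, 0, 0], 0.3], [[0.27, 0.68, 0], [0, 0, 0], 0.3], [[0.27, 0.68, 0], [0, 0, 0], 0.3], [[0.27, 0.68, 0], [0, 0, 0], 0.3], [[0.27, 0.68, 0], [0, 0, 0], 0.3], [[0.27, 0.68, 0], [0, 0, 0], 0.3]]'

```text
time: 15.95
ee_pos: [0.6606, -0.0035, 0.2174]
tcp_rot: [180.0, 0.0, 89.9]
wrist_force: [0.2, -0.1, -2.3]
opening: 0.0379
grasp_force: 60.7
```

Emit:
apply_moves --rows '[[[0.01, 0.017, 0.1], [0, 0, 0], 0.3], [[0.01, 0.017, 0.2], [0, 0, 0], 0.3], [[0.01, 0.017, 0.3], [0, 0, 0], 0.3], [[0.01, 0.017, 0.3], [0, 0, 0], 0.3], [[0.01, 0.017, 0.3], [0, 0, 0], 0.3], [[0.01, 0.017, 0.3], [0, 0, 0], 0.3]]'

```text
time: 16.55
ee_pos: [0.6631, -0.002, 0.1872]
tcp_rot: [180.0, 0.0, 90.0]
wrist_force: [0.2, -1.0, 0.0]
opening: 0.038
grasp_force: 60.7
```

Emit:
apply_moves --rows '[[[0, 0, 0.04], [0, 0, 0], 0.3], [[0, 0, 0.08], [0, 0, 0], 0.3], [[0, 0, 0.12], [0, 0, 0], 0.3], [[0, 0, 0.12], [0, 0, 0], 0.3], [[0, 0, 0.12], [0, 0, 0], 0.3]]'

```text
time: 17.05
ee_pos: [0.6629, -0.002, 0.1747]
tcp_rot: [-180.0, -0.0, 90.0]
wrist_force: [1.0, 0.0, -1.2]
opening: 0.0381
grasp_force: 60.7
```

Emit:
apply_moves --rows '[[[-0.005, 0, 0.02], [0, 0, 0], 0.3], [[-0.005, 0, 0.035], [0, 0, 0], 0.3], [[-0.005, 0, 0.035], [0, 0, 0], 0.3], [[-0.005, 0, 0.035], [0, 0, 0], 0.3]]'

```text
time: 17.45
ee_pos: [0.6629, -0.0025, 0.1714]
tcp_rot: [-180.0, 0.0, 90.0]
wrist_force: [-0.0, 0.1, -1.2]
opening: 0.038
grasp_force: 60.7
```

Emit:
apply_moves --rows '[[[0, 0, 0.01], [0, 0, 0], 0.3], [[0, 0, 0.01], [0, 0, 0], 0.3], [[0, 0, 0.01], [0, 0, 0], 0.3]]'

```text
time: 17.75
ee_pos: [0.663, -0.0025, 0.1709]
tcp_rot: [180.0, 0.0, 90.0]
wrist_force: [-1.5, -0.0, 3.7]
opening: 0.0379
grasp_force: 61.1
```

Contact is at 0.1709 against 0.1707 predicted, so it is seated. I release it.

Emit:
apply_moves --rows '[[[0, 0, -0.005], [0, 0, 0], 0.3], [[0, 0, -0.005], [0, 0, 0], 1], [[0, 0, -0.005], [0, 0, 0], 1], [[0, 0, -0.005], [0, 0, 0], 1], [[0, 0, -0.005], [0, 0, 0], 1], [[0, 0, -0.005], [0, 0, 0], 1], [[0, 0, -0.005], [0, 0, 0], 1], [[0, 0, -0.005], [0, 0, 0], 1], [[0, 0, -0.005], [0, 0, 0], 1]]'

```text
time: 18.65
ee_pos: [0.663, -0.0025, 0.1709]
tcp_rot: [180.0, 0.0, 90.0]
wrist_force: [-0.1, 0.1, 0.9]
opening: 0.0852
grasp_force: 0.0
```

Emit:
apply_moves --rows '[[[0, 0, -0.2], [0, 0, 0], 1], [[0, 0, -0.5], [0, 0, 0], 1], [[0, 0, -0.85], [0, 0, 0], 1], [[0, 0, -0.85], [0, 0, 0], 1], [[0, 0, -0.85], [0, 0, 0], 1]]'

```text
time: 19.15
ee_pos: [0.6633, -0.0025, 0.2567]
tcp_rot: [179.9, 0.0, 90.0]
wrist_force: [-0.5, -0.1, -0.3]
opening: 0.0852
grasp_force: 0.0
```

```bash
python3 - <<'E'
from meas import *
p,d=snap('side');np.savez('side2.npz',p=p,d=d);save('s3.png',cv2.resize(p[90:240,280:480],(800,600),interpolation=cv2.INTER_CUBIC))
print(sensors.get_obs()['ee_pos'])
hsv=cv2.cvtColor(p,cv2.COLOR_RGB2HSV)
P=high('side',d,(377,172),16,.11,.13);print(len(P),P.mean(0))
E
```

```text
[ 0.66295285 -0.00245722  0.25536268]
96 [ 0.66070722 -0.00730695  0.11936752]
```

View pics/s3.png

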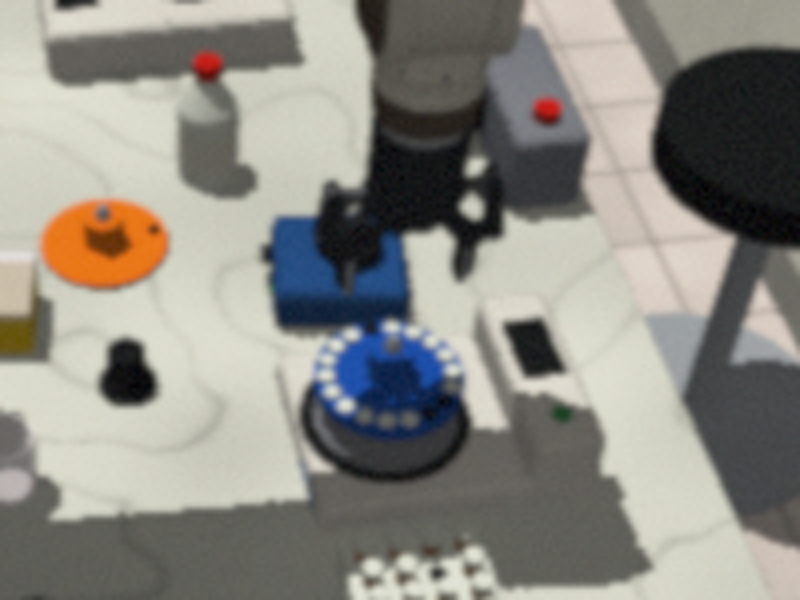

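The carousel is level with its collar top at 0.119 m, as expected (crop (390,375)). Next is the cover.

Emit:
apply_moves --rows '[[[0.5, -0.37, 0], [0, 0, 0], 1], [[0.98, -0.73, 0], [0, 0, 0], 1], [[0.98, -0.73, 0], [0, 0, 0], 1]]'

```text
time: 19.5
ee_pos: [0.5876, 0.0977, 0.2544]
tcp_rot: [-179.8, -0.0, 90.1]
wrist_force: [0.4, -0.0, 0.1]
opening: 0.0853
grasp_force: 0.0
```

Emit:
apply_moves --rows '[[[0.5, -0.37, 0], [0, 0, 0], 1], [[0.98, -0.73, 0], [0, 0, 0], 1], [[0.98, -0.73, 0], [0, 0, 0], 1]]'

```text
time: 19.8
ee_pos: [0.5144, 0.1958, 0.2545]
tcp_rot: [-179.9, 0.0, 90.1]
wrist_force: [1.8, 0.4, -0.7]
opening: 0.0852
grasp_force: 0.0
```

Emit:
apply_moves --rows '[[[0.5, -0.37, 0], [0, 0, 0], 1], [[1, -0.73, 0.3], [0, 0, 0], 1], [[1, -0.73, 0.7], [0, 0, 0], 1], [[1, -0.73, 0.8], [0, 0, 0], 1], [[1, -0.73, 0.8], [0, 0, 0], 1], [[1, -0.73, 0.8], [0, 0, 0], 1], [[1, -0.73, 0.8], [0, 0, 0], 1]]'

```text
time: 20.5
ee_pos: [0.4447, 0.2933, 0.177]
tcp_rot: [179.9, -0.0, 89.9]
wrist_force: [-0.5, -0.9, 0.5]
opening: 0.0855
grasp_force: 0.0
```

Emit:
apply_moves --rows '[[[0.003, -0.014, 0.3], [0, 0, 0], 1], [[0.003, -0.014, 0.6], [0, 0, 0], 1], [[0.003, -0.014, 0.8], [0, 0, 0], 1], [[0.003, -0.014, 0.88], [0, 0, 0], 1], [[0.003, -0.014, 0.88], [0, 0, 0], 1], [[0.003, -0.014, 0.88], [0, 0, 0], 1], [[0.003, -0.014, 0.88], [0, 0, 0], 1]]'

```text
time: 21.2
ee_pos: [0.4434, 0.2942, 0.0895]
tcp_rot: [179.9, -0.1, 90.0]
wrist_force: [-0.4, 0.2, -0.3]
opening: 0.0854
grasp_force: 0.0
```

Emit:
apply_moves --rows '[[[0, 0, 0], [0, 0, 0], 0.3], [[0, 0, 0], [0, 0, 0], 0.3], [[0, 0, 0], [0, 0, 0], 0.3], [[0, 0, 0], [0, 0, 0], 0.3], [[0, 0, 0], [0, 0, 0], 0.3], [[0, 0, 0], [0, 0, 0], 0.3], [[0, 0, 0], [0, 0, 0], 0.3], [[0, 0, 0], [0, 0, 0], 0.3], [[0, 0, 0], [0, 0, 0], 0.3], [[0, 0, 0], [0, 0, 0], 0.3]]'

```text
time: 22.2
ee_pos: [0.4428, 0.2941, 0.0885]
tcp_rot: [180.0, -0.0, 90.0]
wrist_force: [0.0, 0.0, 5.0]
opening: 0.0381
grasp_force: 60.6
```

Emit:
apply_moves --rows '[[[0, 0, -0.1], [0, 0, 0], 0.3], [[0, 0, -0.3], [0, 0, 0], 0.3], [[0, 0, -0.6], [0, 0, 0], 0.3], [[0, 0, -0.8], [0, 0, 0], 0.3], [[0, 0, -1], [0, 0, 0], 0.3], [[0, 0, -1], [0, 0, 0], 0.3]]'

```text
time: 22.8
ee_pos: [0.4434, 0.2944, 0.1908]
tcp_rot: [179.8, -0.1, 90.0]
wrist_force: [-0.9, -0.7, -1.5]
opening: 0.0384
grasp_force: 60.5
```

Emit:
apply_moves --rows '[[[0, 0, -0.2], [0, 0, 0], 0.3], [[0, 0, -0.4], [0, 0, 0], 0.3], [[-0.1, 0.08, -0.65], [0, 0, 0], 0.3], [[-0.4, 0.3, -0.65], [0, 0, 0], 0.3], [[-0.8, 0.6, -0.65], [0, 0, 0], 0.3]]'

```text
time: 23.3
ee_pos: [0.5026, 0.2142, 0.2527]
tcp_rot: [180.0, -0.0, 90.2]
wrist_force: [0.8, 1.4, -1.4]
opening: 0.0382
grasp_force: 60.6
```

Emit:
apply_moves --rows '[[[-0.4, 0.3, 0], [0, 0, 0], 0.3], [[-0.8, 0.6, 0], [0, 0, 0], 0.3], [[-1, 0.75, 0], [0, 0, 0], 0.3]]'

```text
time: 23.6
ee_pos: [0.579, 0.1107, 0.2512]
tcp_rot: [-179.9, 0.1, 89.9]
wrist_force: [0.3, 0.6, -1.9]
opening: 0.038
grasp_force: 60.6
```

Emit:
apply_moves --rows '[[[-0.4, 0.3, 0], [0, 0, 0], 0.3], [[-0.7, 0.5, 0], [0, 0, 0], 0.3], [[-0.9, 0.65, 0], [0, 0, 0], 0.3], [[-0.9, 0.65, 0], [0, 0, 0], 0.3], [[-0.9, 0.65, 0], [0, 0, 0], 0.3], [[-0.9, 0.65, 0], [0, 0, 0], 0.3]]'

```text
time: 24.2
ee_pos: [0.642, 0.0246, 0.2523]
tcp_rot: [-179.9, -0.0, 90.0]
wrist_force: [-0.3, -0.1, -1.1]
opening: 0.0383
grasp_force: 60.8
```

Emit:
apply_moves --rows '[[[-0.15, 0.12, 0], [0, 0, 0], 0.3], [[-0.27, 0.21, 0], [0, 0, 0], 0.3], [[-0.27, 0.21, 0], [0, 0, 0], 0.3], [[-0.27, 0.21, 0], [0, 0, 0], 0.3], [[-0.27, 0.21, 0.1], [0, 0, 0], 0.3], [[-0.27, 0.21, 0.2], [0, 0, 0], 0.3], [[-0.27, 0.21, 0.28], [0, 0, 0], 0.3], [[-0.27, 0.21, 0.28], [0, 0, 0], 0.3], [[-0.27, 0.21, 0.28], [0, 0, 0], 0.3], [[-0.27, 0.21, 0.28], [0, 0, 0], 0.3]]'

```text
time: 25.2
ee_pos: [0.6636, -0.0031, 0.2253]
tcp_rot: [180.0, -0.0, 90.0]
wrist_force: [-0.2, 0.3, -0.5]
opening: 0.0378
grasp_force: 61.0
```

Emit:
apply_moves --rows '[[[0, 0, 0.04], [0, 0, 0], 0.3], [[0, 0, 0.08], [0, 0, 0], 0.3], [[0, 0, 0.12], [0, 0, 0], 0.3], [[0, 0, 0.12], [0, 0, 0], 0.3], [[0, 0, 0.12], [0, 0, 0], 0.3]]'

```text
time: 25.7
ee_pos: [0.6635, -0.0032, 0.2127]
tcp_rot: [-180.0, 0.0, 90.0]
wrist_force: [0.1, 0.5, -2.0]
opening: 0.0382
grasp_force: 61.0
```

Emit:
apply_moves --rows '[[[0.005, -0.005, 0.02], [0, 0, 0], 0.3], [[0.005, -0.005, 0.04], [0, 0, 0], 0.3], [[0.005, -0.005, 0.04], [0, 0, 0], 0.3], [[0.005, -0.005, 0.04], [0, 0, 0], 0.3]]'

```text
time: 26.1
ee_pos: [0.663, -0.0027, 0.2088]
tcp_rot: [-180.0, -0.0, 90.0]
wrist_force: [0.1, -1.2, -2.6]
opening: 0.0382
grasp_force: 61.0
```

Emit:
apply_moves --rows '[[[0, 0, 0.012], [0, 0, 0], 0.3], [[0, 0, 0.012], [0, 0, 0], 0.3], [[0, 0, 0.012], [0, 0, 0], 0.3]]'

```text
time: 26.4
ee_pos: [0.6631, -0.0027, 0.2077]
tcp_rot: [-180.0, 0.0, 90.0]
wrist_force: [1.3, 0.8, -1.6]
opening: 0.0382
grasp_force: 61.0
```

Emit:
apply_moves --rows '[[[0, 0, 0.01], [0, 0, 0], 0.3], [[0, 0, 0.01], [0, 0, 0], 0.3], [[0, 0, 0.01], [0, 0, 0], 0.3]]'

```text
time: 26.7
ee_pos: [0.663, -0.0027, 0.2076]
tcp_rot: [179.9, -0.0, 90.0]
wrist_force: [-2.6, -0.5, 4.9]
opening: 0.038
grasp_force: 61.2
```

Emit:
apply_moves --rows '[[[0, 0, -0.007], [0, 0, 0], 0.3], [[0, 0, -0.007], [0, 0, 0], 1], [[0, 0, -0.007], [0, 0, 0], 1], [[0, 0, -0.007], [0, 0, 0], 1], [[0, 0, -0.007], [0, 0, 0], 1], [[0, 0, -0.007], [0, 0, 0], 1], [[0, 0, -0.007], [0, 0, 0], 1], [[0, 0, -0.007], [0, 0, 0], 1], [[0, 0, -0.007], [0, 0, 0], 1]]'

```text
time: 27.6
ee_pos: [0.663, -0.0027, 0.2074]
tcp_rot: [180.0, 0.0, 90.0]
wrist_force: [-0.7, 0.1, 0.3]
opening: 0.0856
grasp_force: 0.0
```

Emit:
apply_moves --rows '[[[0, 0, -0.2], [0, 0, 0], 1], [[0, 0, -0.5], [0, 0, 0], 1], [[0, 0, -0.8], [0, 0, 0], 1], [[0, 0, -0.8], [0, 0, 0], 1], [[0, 0, -0.8], [0, 0, 0], 1]]'

```text
time: 28.1
ee_pos: [0.6633, -0.0027, 0.2879]
tcp_rot: [179.9, -0.0, 90.0]
wrist_force: [-0.3, 1.4, -0.4]
opening: 0.085
grasp_force: 0.0
```

```bash
python3 - <<'E'
from meas import *
p,d=snap('side');save('s4.png',cv2.resize(p[90:240,280:480],(800,600),interpolation=cv2.INTER_CUBIC))
print(sensors.get_obs()['ee_pos'])
P=high('side',d,(377,165),18,.15,.164);print(len(P),P.mean(0),np.ptp(P,axis=0))
P=high('side',d,(312,182),16,.044,.052);print(len(P),P.mean(0))
E
```

```text
[ 0.66305448 -0.00267682  0.28672014]
90 [ 0.66098401 -0.00737357  0.15657141] [0.04038267 0.04233426 0.01325134]
55 [0.44316096 0.09513546 0.04773796]
```

View pics/s4.png

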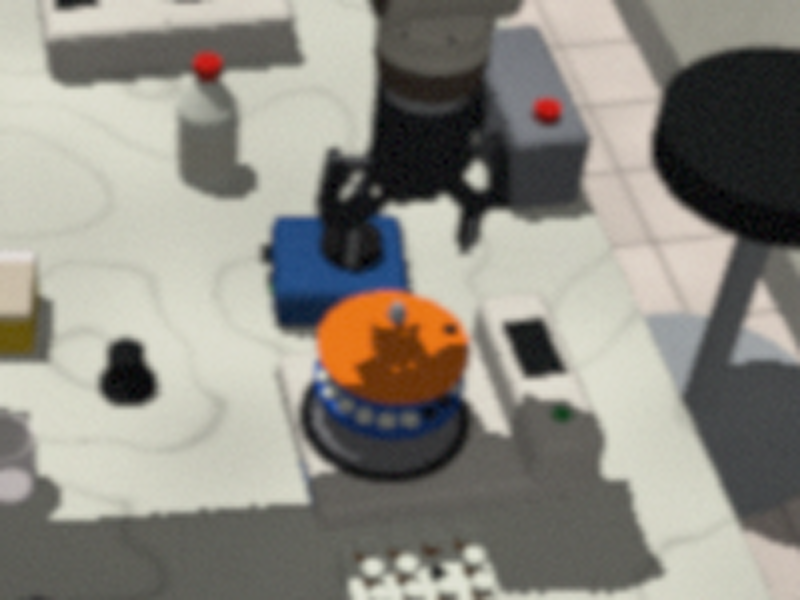

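The orange cover is level on top (crop (392,345)), with its collar top at about 0.157 m. Next is the hub at (0.444, 0.097).

Emit:
apply_moves --rows '[[[0.16, -0.36, 0], [0, 0, 0], 1], [[0.33, -0.73, 0], [0, 0, 0], 1], [[0.33, -0.73, 0], [0, 0, 0], 1]]'

```text
time: 28.45
ee_pos: [0.5862, 0.0317, 0.2858]
tcp_rot: [-179.7, -0.0, 90.1]
wrist_force: [1.2, -0.6, 1.1]
opening: 0.0856
grasp_force: 0.0
```

Emit:
apply_moves --rows '[[[0.16, -0.36, 0], [0, 0, 0], 1], [[0.33, -0.73, 0], [0, 0, 0], 1], [[0.33, -0.73, 0], [0, 0, 0], 1]]'

```text
time: 28.75
ee_pos: [0.514, 0.0644, 0.2868]
tcp_rot: [-179.9, -0.0, 90.1]
wrist_force: [0.9, -1.0, 1.1]
opening: 0.0853
grasp_force: 0.0
```

Emit:
apply_moves --rows '[[[0.16, -0.36, 0], [0, 0, 0], 1], [[0.33, -0.73, 0.3], [0, 0, 0], 1], [[0.33, -0.73, 0.7], [0, 0, 0], 1], [[0.33, -0.73, 1], [0, 0, 0], 1], [[0.33, -0.73, 1], [0, 0, 0], 1], [[0.33, -0.73, 1], [0, 0, 0], 1], [[0.33, -0.73, 1], [0, 0, 0], 1]]'

```text
time: 29.45
ee_pos: [0.445, 0.0964, 0.189]
tcp_rot: [179.9, -0.0, 90.0]
wrist_force: [-0.5, -0.8, 0.2]
opening: 0.0857
grasp_force: 0.0
```

Emit:
apply_moves --rows '[[[0.005, -0.01, 0.3], [0, 0, 0], 1], [[0.005, -0.01, 0.6], [0, 0, 0], 1], [[0.005, -0.01, 0.8], [0, 0, 0], 1], [[0.005, -0.01, 1], [0, 0, 0], 1], [[0.005, -0.01, 1], [0, 0, 0], 1], [[0.005, -0.01, 1], [0, 0, 0], 1], [[0.005, -0.01, 1], [0, 0, 0], 1]]'

```text
time: 30.15
ee_pos: [0.4441, 0.0971, 0.0893]
tcp_rot: [179.9, -0.0, 90.0]
wrist_force: [0.6, 0.4, 0.5]
opening: 0.0857
grasp_force: 0.0
```

Emit:
apply_moves --rows '[[[0, 0, 0], [0, 0, 0], 0.3], [[0, 0, 0], [0, 0, 0], 0.3], [[0, 0, 0], [0, 0, 0], 0.3], [[0, 0, 0], [0, 0, 0], 0.3], [[0, 0, 0], [0, 0, 0], 0.3], [[0, 0, 0], [0, 0, 0], 0.3], [[0, 0, 0], [0, 0, 0], 0.3], [[0, 0, 0], [0, 0, 0], 0.3], [[0, 0, 0], [0, 0, 0], 0.3], [[0, 0, 0], [0, 0, 0], 0.3]]'

```text
time: 31.15
ee_pos: [0.4434, 0.0969, 0.088]
tcp_rot: [179.9, -0.0, 90.0]
wrist_force: [-0.7, 0.1, 5.8]
opening: 0.0346
grasp_force: 59.9
```

Emit:
apply_moves --rows '[[[0, 0, -0.1], [0, 0, 0], 0.3], [[0, 0, -0.3], [0, 0, 0], 0.3], [[0, 0, -0.6], [0, 0, 0], 0.3], [[0, 0, -0.8], [0, 0, 0], 0.3], [[0, 0, -1], [0, 0, 0], 0.3], [[0, 0, -1], [0, 0, 0], 0.3], [[0, 0, -1], [0, 0, 0], 0.3]]'

```text
time: 31.85
ee_pos: [0.4431, 0.0969, 0.1873]
tcp_rot: [180.0, -0.0, 90.0]
wrist_force: [-0.1, 0.4, -0.7]
opening: 0.0349
grasp_force: 59.9
```

Emit:
apply_moves --rows '[[[0, 0, -0.2], [0, 0, 0], 0.3], [[0, 0, -0.5], [0, 0, 0], 0.3], [[0, 0, -0.8], [0, 0, 0], 0.3], [[-0.1, 0.2, -1], [0, 0, 0], 0.3], [[-0.2, 0.5, -1], [0, 0, 0], 0.3]]'

```text
time: 32.35
ee_pos: [0.4935, 0.0769, 0.2897]
tcp_rot: [179.8, -0.0, 90.1]
wrist_force: [0.9, 0.7, -0.9]
opening: 0.0346
grasp_force: 60.0
```

Emit:
apply_moves --rows '[[[-0.2, 0.4, 0], [0, 0, 0], 0.3], [[-0.35, 0.75, 0], [0, 0, 0], 0.3]]'

```text
time: 32.55
ee_pos: [0.5693, 0.041, 0.2859]
tcp_rot: [-179.9, 0.0, 90.0]
wrist_force: [-0.0, 0.3, -2.0]
opening: 0.0345
grasp_force: 60.1
```

Emit:
apply_moves --rows '[[[-0.2, 0.35, 0], [0, 0, 0], 0.3], [[-0.35, 0.65, 0], [0, 0, 0], 0.3], [[-0.42, 0.85, 0], [0, 0, 0], 0.3], [[-0.42, 0.85, 0], [0, 0, 0], 0.3], [[-0.42, 0.85, 0], [0, 0, 0], 0.3], [[-0.42, 0.85, 0], [0, 0, 0], 0.3]]'

```text
time: 33.15
ee_pos: [0.6524, 0.0002, 0.2868]
tcp_rot: [-179.9, -0.0, 90.0]
wrist_force: [-0.1, 0.1, -0.4]
opening: 0.0346
grasp_force: 60.2
```

Emit:
apply_moves --rows '[[[-0.03, 0.107, 0], [0, 0, 0], 0.3], [[-0.03, 0.107, 0], [0, 0, 0], 0.3], [[-0.03, 0.107, 0], [0, 0, 0], 0.3], [[-0.03, 0.107, 0.1], [0, 0, 0], 0.3], [[-0.03, 0.107, 0.2], [0, 0, 0], 0.3], [[-0.03, 0.107, 0.25], [0, 0, 0], 0.3], [[-0.03, 0.107, 0.25], [0, 0, 0], 0.3], [[-0.03, 0.107, 0.25], [0, 0, 0], 0.3], [[-0.03, 0.107, 0.25], [0, 0, 0], 0.3]]'

```text
time: 34.05
ee_pos: [0.6638, -0.0032, 0.2628]
tcp_rot: [180.0, -0.0, 90.0]
wrist_force: [-0.5, -0.6, 0.1]
opening: 0.0348
grasp_force: 60.3
```

Emit:
apply_moves --rows '[[[0, 0, 0.04], [0, 0, 0], 0.3], [[0, 0, 0.08], [0, 0, 0], 0.3], [[0, 0, 0.12], [0, 0, 0], 0.3], [[0, 0, 0.12], [0, 0, 0], 0.3], [[0, 0, 0.12], [0, 0, 0], 0.3]]'

```text
time: 34.55
ee_pos: [0.6637, -0.0031, 0.2502]
tcp_rot: [-180.0, 0.0, 90.0]
wrist_force: [0.1, -0.3, -0.3]
opening: 0.035
grasp_force: 60.3
```

Emit:
apply_moves --rows '[[[0.004, -0.005, 0.02], [0, 0, 0], 0.3], [[0.004, -0.005, 0.04], [0, 0, 0], 0.3], [[0.004, -0.005, 0.04], [0, 0, 0], 0.3], [[0.004, -0.005, 0.04], [0, 0, 0], 0.3]]'

```text
time: 34.95
ee_pos: [0.6632, -0.0028, 0.2464]
tcp_rot: [-180.0, 0.0, 90.0]
wrist_force: [-0.4, -0.8, 0.0]
opening: 0.0345
grasp_force: 60.3
```

Emit:
apply_moves --rows '[[[0, 0, 0.012], [0, 0, 0], 0.3], [[0, 0, 0.012], [0, 0, 0], 0.3], [[0, 0, 0.012], [0, 0, 0], 0.3]]'

```text
time: 35.25
ee_pos: [0.6633, -0.0028, 0.2452]
tcp_rot: [180.0, 0.0, 90.0]
wrist_force: [0.1, 0.0, -0.1]
opening: 0.0346
grasp_force: 60.3
```

Emit:
apply_moves --rows '[[[0, 0, 0.01], [0, 0, 0], 0.3], [[0, 0, 0.01], [0, 0, 0], 0.3], [[0, 0, 0.01], [0, 0, 0], 0.3]]'

```text
time: 35.55
ee_pos: [0.6633, -0.0028, 0.245]
tcp_rot: [179.9, 0.0, 90.0]
wrist_force: [-1.1, -0.4, 5.8]
opening: 0.0344
grasp_force: 60.7
```

Contact is at 0.245 against 0.2452 predicted. I release and back off.

Emit:
apply_moves --rows '[[[0, 0, -0.007], [0, 0, 0], 0.3], [[0, 0, -0.007], [0, 0, 0], 1], [[0, 0, -0.007], [0, 0, 0], 1], [[0, 0, -0.007], [0, 0, 0], 1], [[0, 0, -0.007], [0, 0, 0], 1], [[0, 0, -0.007], [0, 0, 0], 1], [[0, 0, -0.007], [0, 0, 0], 1], [[0, 0, -0.007], [0, 0, 0], 1], [[0, 0, -0.007], [0, 0, 0], 1]]'

```text
time: 36.45
ee_pos: [0.6632, -0.0028, 0.2449]
tcp_rot: [-180.0, -0.0, 90.0]
wrist_force: [-0.6, 0.5, 0.2]
opening: 0.0854
grasp_force: 0.0
```

Emit:
apply_moves --rows '[[[0, 0, -0.2], [0, 0, 0], 1], [[0, 0, -0.4], [0, 0, 0], 1], [[0, 0, -0.7], [0, 0, 0], 1], [[0, 0, -0.7], [0, 0, 0], 1], [[0, -0.3, -0.7], [0, 0, 0], 1], [[0, -0.6, -0.7], [0, 0, 0], 1], [[0, -1, -0.7], [0, 0, 0], 1], [[0, -1, -0.7], [0, 0, 0], 1]]'

```text
time: 37.25
ee_pos: [0.5594, -0.0027, 0.3149]
tcp_rot: [-179.9, 0.0, 90.0]
wrist_force: [0.3, -0.4, 0.9]
opening: 0.0854
grasp_force: 0.0
```

Emit:
apply_moves --rows '[[[0, -0.4, 0], [0, 0, 0], 1], [[0, -0.8, 0], [0, 0, 0], 1], [[0, -1, 0], [0, 0, 0], 1], [[0, -1, 0], [0, 0, 0], 1], [[0, -1, 0], [0, 0, 0], 1], [[0, -1, 0], [0, 0, 0], 1], [[0, -1, 0], [0, 0, 0], 1]]'

```text
time: 37.95
ee_pos: [0.4641, -0.0027, 0.3144]
tcp_rot: [-180.0, 0.0, 90.0]
wrist_force: [-0.2, -1.1, -0.5]
opening: 0.0855
grasp_force: 0.0
```

```bash
python3 - <<'E'
from meas import *
p,d=snap('side');save('s5.png',cv2.resize(p[90:240,280:480],(800,600),interpolation=cv2.INTER_CUBIC))
pt,dt=snap('top')
P=high('top',dt,(287,140),30,.198,.212);print('hubtop',len(P),P.mean(0) if len(P) else '')
for nm,uv in (('acid',(141,181)),('buf',(438,175))):
    P=high('top',dt,uv,8,.12,.15);print(nm,len(P),P.mean(0).round(3))
print(sensors.get_obs()['ee_pos'])
E
```

```text
hubtop 156 [ 0.66106276 -0.00181051  0.20500538]
acid 106 [0.56  0.388 0.138]
buf 108 [ 0.569 -0.397  0.139]
[ 0.46384048 -0.00273517  0.31446641]
```

View pics/s5.png

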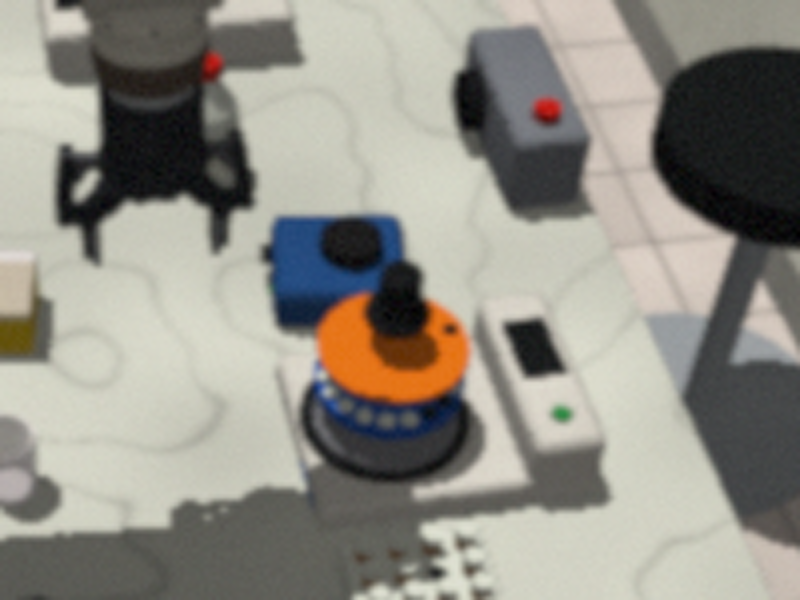

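The stack is complete and upright: knob at crop (400,300), top at 0.205 m as expected, and neither bottle has moved. I hand the job in.

```bash
python3 -c "
from workcell import bot
print(bot.job_done())"
```

```text
the job is handed in; nothing more can be done
None
```

The tray, carousel, cover and hub knob are stacked on the drive's stub in that order, each lowered and seated within about 0.3 mm of its predicted height; neither bottle moved, and the job was handed in at about 38 s, though the hand-in gave no verdict.

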